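Find the blind hole of a movement spacer and hold it hole-up

TASK

Take the aluminium spacer that rests beside the blue disc, stand it upright over the steel feeler peg and press its lower end down on the peg to feel whether the deep blind hole or the shallow recess is at that end. Then, turning the spacer end for end if need be, finish holding it still in the gripper, upright with its deep hole facing up, at least a hand's breadth (80 mm) clear above the tip of the peg. Leave the other spacer lying in its place on the rest and everything else where it is; the program ends while holding, without letting go.

Things in the scene. Friction and masses are not known exactly. Their poses are not given: they have to be found in the camera images.
- spacer_1_mid (a point): Centre of one of two look-alike aluminium spacers: cylinder 24 mm in diameter, 60 mm long, about 60 g, lying level along its own x in a rail of the rest. Each end has a round mouth 12 mm wide with a black floor: at one end a blind hole 20 mm deep, at the other a recess only 4 mm deep. Which end (+x or -x) has the deep hole is not known and must be felt.
- spacer_2_mid (a point): Centre of the other spacer: same sizes, lying the same way (own x along its length) in the other rail; its deep hole may also be at either end. Which spacer lies beside which disc changes from start to start.
- rest: Fixed beech board 170 x 230 x 10 mm, origin under its centre, with two V rails along its x at y = +65 and -65 mm. A rail is 44 mm long and 19 mm wide, so fingers pass both sides of a spacer, which lies on its middle, axis 52 mm above the worktop. Nothing near is taller than the spacers: a gripper may lean 45 degrees along a spacer either way.
- blue_tag: Blue disc, 26 mm across and 6 mm thick, fixed on the board in line with the rail of the spacer to be worked, 68 mm from the middle of the rail (towards the board's -x). Origin under its centre.
- yellow_tag: Yellow disc of the same size, in the same way in line with the rail of the spacer that is to be left alone.
- feeler_tip (a point): Tip of the feeler peg, 70 mm above the worktop: a fixed upright steel pin of 7 mm diameter with a round end, 58 mm long, on a round beech foot 72 mm across and 12 mm thick. The pin goes into a spacer's recess by 4 mm or into its deep hole by 20 mm.
- wreath: Bystander: carved oak wreath frame lying flat, ring of 145 mm outer diameter, 12 mm high. Origin under its centre.
- setting_tool: Bystander: grey plastic hand-setting tool lying flat, 140 mm long along its x, 14 mm high.
- loose_door: Bystander: small linden cuckoo door lying flat, 45 x 60 x 6 mm.
- glue_puck: Bystander: brass disc weight, 44 mm across and 18 mm high.
There are look-alikes about, which are no part of the job. Leave any brown or turquoise look-alike of the part that bears spacer_1_mid alone.

How it is judged:
By the outcome, as a careful person would: the job done as asked, in the order asked, and still so for the second after the job is handed in, while the arm keeps its last pose, push and grip.
It also fails if it takes over 58 s, if anything falls off the work surface, if the arm or the gripper's body presses on something with over 40 N, if the wrist force passes 120 N, or if a joint passes its speed limit or range.

ROBOT

A 6-joint arm with a two-finger parallel gripper is mounted at the origin on the work surface. World frame = base frame: x ahead of the robot, y to its left, z up, the work surface at z = 0. Lengths are in m, angles in rad, forces in N, time in s.
With the tool pointing down it reaches from about 0.375 to 0.975 m from the base axis. Payload 3.8 kg.
Tool frame: the origin (TCP) lies at the very end of the fingers, on their centre line; the grasp point (between the pads) lies 19 mm behind it; z points along the fingers, y is the direction in which the jaws open and shut (so a half turn about z gives the same grasp; the last joint's range is limited). The gripper opens to 88 mm and grips with 3 to 60 N. Pads are 18 mm wide; open, the fingers measure 123 mm over their backs; the gripper's body (75 mm by 187 mm) begins 45 mm behind the grasp point.
Start: joints at [-1.314, 0.264, 1.604, -0, 1.274, -0.037], TCP at [0.195, -0.646, 0.239] pointing down, gripper open.
Joint ranges: [-2.63, 2.63], [-0.94, 2.18], [0.31, 2.57], [-1.31, 4.45], [0, 2.66], [-2.55, 2.55]. Speed limits (rad/s): [2.57, 2.57, 3.14, 3.14, 3.14, 3.14].

INTERFACE

Orientations are given as a unit quaternion [x, y, z, w].
In Python, from cell import readout, imaging, finish_job gives the robot as it stands.
- The arm moves only by the shell command python3 -m crank 'ROWS' [FORCE]. ROWS is JSON, a list of rows, each a list of 7 numbers: the turn, a rotation vector about the world's x, y, z in rad, then the shift along the world's x, y, z in m, then the closure in counts, from 0 (fully open) to 255 (shut). In form: [[wx, wy, wz, tx, ty, tz, claw], ...]. A call has 1 to 10 rows; each row shifts and turns the pose as measured when the row begins; what a row does not reach is not made up. A row lasts 1/12 s, in which the tool goes at most 41.7 mm and 7.16 degrees, less where a joint would pass 70% of its speed; a pose out of reach is approached as far as the arm can. A call with a gripper value outside its range is refused whole. The fingers move at their own pace and stop on an object; FORCE is the grip in N (left out, the last holds). Time passes only in rows, so rows that do not move let the fingers close. It gives the time, the measured TCP pose, the force and the opening at its end, in the units of the state.
- readout.sense(): the state, without advancing time (a new reading comes with each control period).
- imaging.read_camera(name): name is "scene" or "top"; returns the picture (480x640x3 uint8, red, green, blue); there is no depth.
- imaging.camera_params(name): a dict with "fov_y" (degrees; the focal length in pixels is half the picture's height over the tangent of half this angle, whatever the lens; pixels are square), "cx", "cy" (the principal point, pixels), "dist_coeffs" ([k1, k2, p1, p2, k3] as OpenCV has them; the pictures are not rectified), "pose" (4x4, takes a point from camera to world coordinates). Camera axes: x right, y down, z forward; pixel columns grow to the right and rows downward; lengths in m; the calibration is good to about 2 mm. A picture is of the moment at which its call begins. camera_params takes no time and is no camera call.
- finish_job(): hands the job in, once; it reports no verdict.
The state is a dict: "clock": time; "joints": joint angles; "qd": joint speeds; "tau": joint torques, N m; "position": TCP position; "orientation": TCP orientation; "ft_force": force on the tool from outside, world axes, zero at the start; "moment": the same for the moment, N m; "grip_width": finger opening in m.
Only numpy, scipy, OpenCV 4.12 (cv2) and the standard library are available. Lean on these libraries where they do the work, as an engineer would, in place of code of your own. Each camera call takes 0.05 s, during which the arm holds its last target.

## Working session

There is one attempt and no reset: what is moved stays moved. The work goes in short steps, Python scripts to look and compute and a shell command to move; the robot and the scene stay as the last step left them, time stands still between calls to the robot, and variables do not carry over. Pictures are saved under pics/ and viewed, and the job is handed in when it is done.

```bash
mkdir -p pics; ls; python3 - <<'E'
from cell import readout, imaging
import cv2
s=readout.sense(); print(s)
for n in("scene","top"):
    im=imaging.read_camera(n); cv2.imwrite(f"pics/{n}0.png",im[:,:,::-1]); print(n,imaging.camera_params(n))
E
```

```text
pics
{'clock': 0.0, 'joints': array([-1.31388781e+00,  2.64783958e-01,  1.60533937e+00, -1.20428240e-06,
        1.27369601e+00, -3.69130085e-02]), 'qd': array([-0.00071053,  0.00065066,  0.00132234, -0.00082742,  0.00099557,
       -0.00089793]), 'tau': array([-1.59195577e-03, -5.02117324e+01, -3.56872594e+01,  7.25916191e-02,
        2.93194887e-02, -1.97485238e-04]), 'position': array([ 0.19530068, -0.64540201,  0.23738594]), 'orientation': array([ 9.89227370e-01,  1.46382958e-01, -1.22790396e-04, -1.10655020e-03]), 'ft_force': array([-0.14301607, -0.63271096, -0.42668771]), 'moment': array([-0.0647926 ,  0.05655754,  0.03784159]), 'grip_width': 0.08808066561181968}
scene {'fov_y': 47.65783861539841, 'cx': 320.12971237630035, 'cy': 240.45485610014907, 'dist_coeffs': array([0.05561581, 0.        , 0.        , 0.        , 0.        ]), 'pose': array([[-0.75036382,  0.57771931, -0.32123907,  0.90682079],
       [ 0.6610228 ,  0.65707171, -0.36236118,  0.39652887],
       [ 0.00173405, -0.48424907, -0.87492847,  1.03312816],
       [ 0.        ,  0.        ,  0.        ,  1.        ]])}
top {'fov_y': 43.94733444732444, 'cx': 318.65545164615406, 'cy': 231.99170109434291, 'dist_coeffs': array([0.04429029, 0.        , 0.        , 0.        , 0.        ]), 'pose': array([[ 3.79622235e-03, -9.94777961e-01,  1.01992138e-01,
         4.13217732e-01],
       [-9.99991630e-01, -3.62074931e-03,  1.90552882e-03,
        -1.25600447e-03],
       [-1.52629011e-03, -1.01998518e-01, -9.94783380e-01,
         1.46278281e+00],
       [ 0.00000000e+00,  0.00000000e+00,  0.00000000e+00,
         1.00000000e+00]])}
```

View pics/scene0.png

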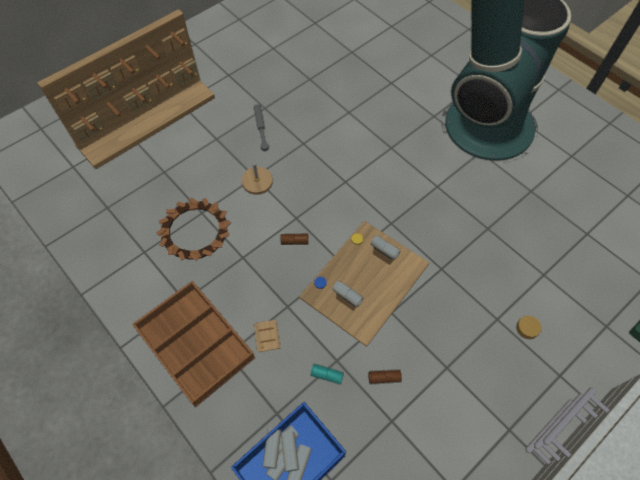

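View pics/top0.png

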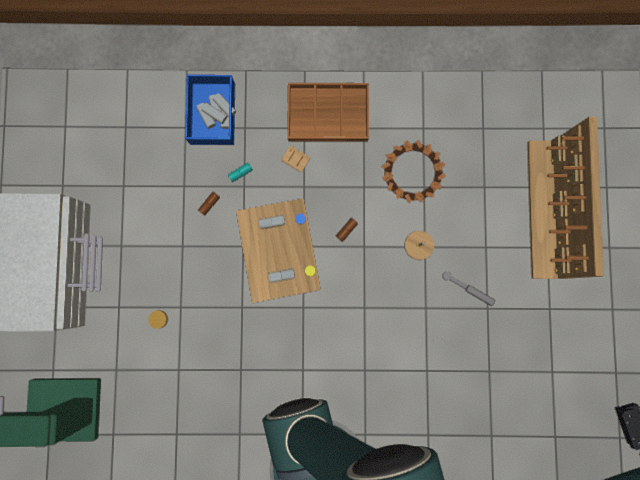

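Both views show the rest. The blue disc is at scene (320,283) / top (300,219), with its aluminium spacer at scene (348,293) / top (271,222). The yellow disc is at scene (357,239) / top (310,271), with the other spacer at scene (384,248) / top (281,275). The peg is at scene (257,178) / top (420,244). Look-alikes are the turquoise one at top (240,172) and the brown ones at (208,203) and (346,229). The target is the grey one beside blue. Next I'll measure it and enlarge a crop.

```bash
cat > h.py <<'E'
import numpy as np, cv2
from cell import imaging
P={n:imaging.camera_params(n) for n in("scene","top")}
def K(n):
    p=P[n]; f=240/np.tan(np.radians(p["fov_y"])/2)
    return np.array([[f,0,p["cx"]],[0,f,p["cy"]],[0,0,1]])
def ray(n,uv):
    p=P[n]; q=cv2.undistortPoints(np.array([[uv]],float),K(n),p["dist_coeffs"])[0,0]
    T=p["pose"]; d=T[:3,:3]@np.array([q[0],q[1],1]); return T[:3,3],d/np.linalg.norm(d)
def onz(n,uv,z):
    o,d=ray(n,uv); return o+d*(z-o[2])/d[2]
def tri(a,b):
    o1,d1=ray("scene",a);o2,d2=ray("top",b)
    t=np.linalg.lstsq(np.c_[d1,-d2],o2-o1,rcond=None)[0]
    p,q=o1+t[0]*d1,o2+t[1]*d2; return (p+q)/2,np.linalg.norm(p-q)
def proj(n,X):
    T=np.linalg.inv(P[n]["pose"]); r=cv2.Rodrigues(T[:3,:3])[0]
    return cv2.projectPoints(np.array(X,float).reshape(-1,1,3),r,T[:3,3],K(n),P[n]["dist_coeffs"])[0].reshape(-1,2)
E
python3 - <<'E'
from h import *
im={n:cv2.imread(f"pics/{n}0.png") for n in("scene","top")}
def blobs(n,lo,hi,box):
    h=cv2.cvtColor(im[n],cv2.COLOR_BGR2HSV); m=cv2.inRange(h,np.array(lo),np.array(hi))
    k=np.zeros_like(m);x0,y0,x1,y1=box;k[y0:y1,x0:x1]=m[y0:y1,x0:x1]
    c,_=cv2.findContours(k,cv2.RETR_EXTERNAL,cv2.CHAIN_APPROX_NONE)
    return [(cv2.contourArea(q),cv2.minAreaRect(q)) for q in c if cv2.contourArea(q)>25]
BX={"scene":(300,220,430,345),"top":(235,195,325,305)}
for nm,lo,hi in(("blue",(105,120,60),(130,255,255)),("yellow",(24,150,120),(35,255,255)),("grey",(0,0,60),(180,50,255))):
    for n in BX:
        for a,r in blobs(n,lo,hi,BX[n]):
            print(nm,n,a,np.round(r[0],1),np.round(r[1],1),round(r[2]),onz(n,r[0],.016 if nm!="grey" else .055).round(4))
c=[cv2.resize(im["scene"][220:345,300:430],None,fx=3,fy=3,interpolation=3),cv2.resize(im["top"][195:305,235:325],None,fx=3.4,fy=3.4,interpolation=3)]
H=max(x.shape[0] for x in c);c=[cv2.copyMakeBorder(x,0,H-x.shape[0],0,0,0) for x in c]
cv2.imwrite("pics/c1.png",np.hstack(c))
c=[cv2.resize(im["scene"][150:205,225:285],None,fx=6,fy=6,interpolation=3),cv2.resize(im["top"][220:270,395:450],None,fx=6,fy=6,interpolation=3)]
H=max(x.shape[0] for x in c);c=[cv2.copyMakeBorder(x,0,H-x.shape[0],0,0,0) for x in c]
cv2.imwrite("pics/c2.png",np.hstack(c))
E
```

```text
blue scene 84.0 [320. 282.] [10. 10.] 90 [0.598  0.0482 0.016 ]
blue top 60.0 [300.  218.5] [9. 8.] 90 [0.5946 0.0474 0.016 ]
yellow scene 73.5 [357.  238.5] [ 9. 10.] 90 [0.4709 0.0239 0.016 ]
yellow top 67.0 [309.5 270.5] [9. 9.] 90 [0.4675 0.0234 0.016 ]
grey scene 1414.5 [331.5 321.5] [45. 63.] 90 [0.6477 0.1376 0.055 ]
grey scene 344.0 [347.1 293.1] [31.9 12.3] 35 [0.5859 0.1144 0.055 ]
grey scene 304.5 [384.9 246.9] [30.2 11.4] 33 [0.4584 0.0901 0.055 ]
grey scene 6006.5 [364.5 282. ] [124. 129.] 90 [0.5439 0.1195 0.055 ]
grey top 9701.0 [279.5 249.5] [109.  89.] 90 [0.5155 0.0941 0.055 ]
```

View pics/c1.png

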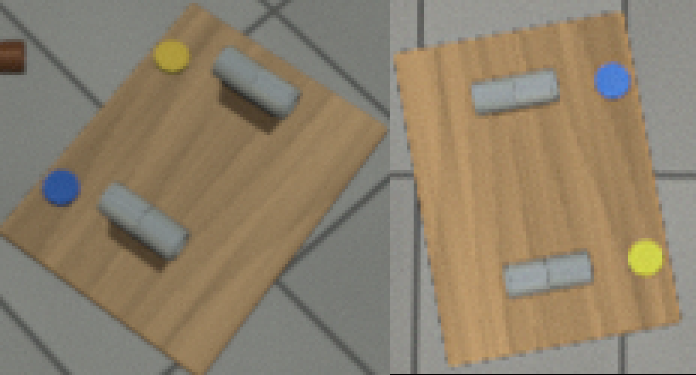

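View pics/c2.png

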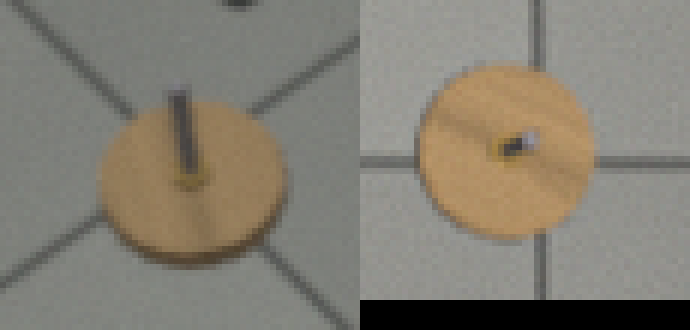

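The crop confirms the plain grey spacer in line with the blue disc. The peg tip is at scene about (254.5,165.5), top about (423,243). Next I'll compute the spacer and peg positions, check them, and get the rack extents for the path.

```bash
python3 - <<'E'
from h import *
print("tip tri",tri((254.2,165.2),(423.2,242.8)))
print("foot top ctr",onz("top",(395+147/6-.3,220+151/6-.3),.012),onz("scene",(225+193/6-.3,150+176/6-.3),.012))
print("tip z70",onz("scene",(254.2,165.2),.07),onz("top",(423.2,242.8),.07))
print("spacer tri",tri((347.1,293.1),(271.8,221.9)),tri((384.9,246.9),(281,274.8)))
print("rack",[onz("top",p,0).round(3) for p in((530,278),(530,142))],tri((88,160),(530,142)),tri((214,97),(531,278)),tri((42,82),(595,118)),tri((185,12),(602,276)))
E
```

```text
tip tri (array([ 0.5326064 , -0.24608942,  0.0587539 ]), np.float64(0.0006324306070486097))
foot top ctr [ 0.53124195 -0.24419386  0.012     ] [ 0.53443145 -0.24238286  0.012     ]
tip z70 [ 0.53712529 -0.23892292  0.07      ] [ 0.53142331 -0.24390421  0.07      ]
spacer tri (array([0.58280939, 0.11300146, 0.047852  ]), np.float64(0.0019887713484295086)) (array([0.45619819, 0.08958324, 0.05151349]), np.float64(0.0015222501403108722))
rack [array([ 0.452, -0.514,  0.   ]), array([ 0.791, -0.525,  0.   ])] (array([ 0.7902765 , -0.51979673,  0.02669929]), np.float64(0.014964762437245913)) (array([ 4.53739836e-01, -5.17876919e-01, -3.33005810e-04]), np.float64(0.0037241929538464795)) (array([ 0.78596007, -0.58481517,  0.21448999]), np.float64(0.002388535100066766)) (array([ 0.4479878 , -0.58587495,  0.20660315]), np.float64(0.01063189582691757))
```

```bash
python3 -m crank '[[0,0,0.1,0.01,0.04,0.01,0],[0,0,0.1,0.01,0.04,0.01,0],[0,0,0.1,0.01,0.04,0.01,0],[0,0,0.1,0.01,0.04,0.01,0],[0,0,0.1,0.01,0.04,0.01,0],[0,0,0.1,0.01,0.04,0.0,0]]'; python3 -c "
from cell import readout; s=readout.sense(); print(s['joints'],s['position'],s['orientation'])"
```

```text
clock: 0.6
position: [0.2509, -0.4081, 0.277]
orientation: [0.898, 0.44, -0.003, -0.007]
ft_force: [0.2, -0.2, 0.5]
grip_width: 0.0877
[-1.06837601 -0.12652831  1.94918986 -0.00460346  1.33346572 -0.40705285] [ 0.25087682 -0.40805034  0.27701342] [ 0.89810583  0.43971368 -0.00257707 -0.00715252]
```

```bash
python3 -m crank '[[0,0,0.06,0.021,0.035,0,0],[0,0,0.06,0.021,0.035,0,0],[0,0,0.06,0.021,0.035,0,0],[0,0,0.06,0.021,0.035,0,0],[0,0,0.06,0.021,0.035,0,0],[0,0,0.06,0.021,0.035,0,0],[0,0,0.06,0.021,0.035,0,0],[0,0,0.06,0.021,0.035,0,0]]'; python3 -c "
from cell import readout; s=readout.sense(); print(s['joints'],s['position'],s['orientation'])"
python3 -m crank '[[0,0,0.06,0.022,0.034,-0.003,0],[0,0,0.06,0.022,0.034,-0.01,0],[0,0,0.06,0.022,0.034,-0.01,0],[0,0,0.06,0.022,0.034,-0.01,0],[0,0,0.06,0.022,0.034,-0.01,0],[0,0,0.03,0.022,0.034,-0.01,0]]'; python3 -c "
from cell import readout; s=readout.sense(); print(s['joints'],s['position'],s['orientation'])"
```

```text
clock: 1.27
position: [0.4154, -0.1173, 0.276]
orientation: [0.761, 0.648, -0.004, -0.005]
ft_force: [1.1, -0.4, -0.7]
grip_width: 0.0881
[-3.32008642e-01 -2.25309707e-01  2.03371766e+00 -1.26243882e-03
  1.34666637e+00 -1.71486866e-01] [ 0.41543254 -0.11733365  0.27598239] [ 0.76141152  0.64823351 -0.00395793 -0.00549095]
clock: 1.77
position: [0.5454, 0.0899, 0.2254]
orientation: [0.636, 0.771, -0.003, -0.002]
ft_force: [2.2, -1.2, 0.3]
grip_width: 0.0885
[ 1.19031804e-01  4.70005312e-02  1.87770932e+00 -1.13088896e-03
  1.22413234e+00 -7.21657572e-02] [0.5453911  0.08994018 0.22542774] [ 0.63622848  0.77149199 -0.00298909 -0.00211809]
```

```bash
python3 -m crank '[[0.1,0.02,0,0.01,0.01,0,0],[0.1,0.02,0,0.01,0.01,0,0]]'; cat > fk.py <<'E'
import numpy as np
from scipy.spatial.transform import Rotation as R
from scipy.optimize import least_squares
def fk(q,p):
    a1,d1,L2,a3,L3,d6,q6o=p
    r1=R.from_euler('z',q[0]); r2=r1*R.from_euler('y',q[1]); r3=r2*R.from_euler('y',q[2])
    r4=r3*R.from_euler('z',q[3]); r5=r4*R.from_euler('y',q[4]); r6=r5*R.from_euler('z',q[5]+q6o)
    pos=r1.apply([a1,0,d1])+r2.apply([0,0,L2])+r3.apply([a3,0,L3])+r5.apply([0,0,d6])
    return pos,r6
E
python3 - <<'E'
from cell import readout
from fk import *
s=readout.sense(); print(s['joints'],s['position'],s['orientation'])
D=[([-1.31388781,.264783958,1.60533937,0,1.27369601,-.0369130085],[0.19530068,-0.64540201,0.23738594],[9.89227370e-01,1.46382958e-01,-1.2279e-04,-1.10655e-03]),
([-1.06837601,-0.12652831,1.94918986,-0.00460346,1.33346572,-0.40705285],[0.25087682,-0.40805034,0.27701342],[0.89810583,0.43971368,-0.00257707,-0.00715252]),
([-3.32008642e-01,-2.25309707e-01,2.03371766,-1.26e-03,1.34666637,-1.71486866e-01],[0.41543254,-0.11733365,0.27598239],[0.76141152,0.64823351,-0.00395793,-0.00549095]),
([.119031804,.0470005312,1.87770932,-1.13e-03,1.22413234,-7.21657572e-02],[0.5453911,0.08994018,0.22542774],[0.63622848,0.77149199,-0.00298909,-0.00211809]),
(s['joints'],s['position'],s['orientation'])]
for q,p,o in D:
    r=fk(q,[0]*7)[1]; print((r.inv()*R.from_quat(o)).as_rotvec().round(3))
def res(p):
    e=[]
    for q,x,o in D: e+=list(fk(q,p)[0]-x)
    return np.array(e)
f=least_squares(res,[.02,.35,.35,.0,.35,.25,0]); print(f.x.round(4),abs(f.fun).max())
E
```

```text
clock: 1.93
position: [0.5646, 0.1233, 0.2224]
orientation: [0.625, 0.774, 0.062, -0.085]
ft_force: [-0.3, -0.5, -0.2]
grip_width: 0.088
[ 0.05014631  0.11204955  1.82768785  0.21805169  1.25338663 -0.23538436] [0.56460814 0.12328981 0.22241344] [ 0.62485796  0.77356158  0.06248798 -0.08514853]
[ 0.    -0.     1.571]
[-0.     0.     1.571]
[ 0.    -0.     1.571]
[ 0.    -0.     1.571]
[-0.     0.     1.571]
[-0.0095  0.3459  0.5067 -0.0261  0.5696  0.455   0.    ] 0.024588685815570888
```

```bash
python3 - <<'E'
from cell import readout
from fk import *
s=readout.sense()
D=[([-1.31388781,.264783958,1.60533937,0,1.27369601,-.0369130085],[0.19530068,-0.64540201,0.23738594]),
([-1.06837601,-0.12652831,1.94918986,-0.00460346,1.33346572,-0.40705285],[0.25087682,-0.40805034,0.27701342]),
([-3.32008642e-01,-2.25309707e-01,2.03371766,-1.26e-03,1.34666637,-1.71486866e-01],[0.41543254,-0.11733365,0.27598239]),
([.119031804,.0470005312,1.87770932,-1.13e-03,1.22413234,-7.21657572e-02],[0.5453911,0.08994018,0.22542774]),
(s['joints'],s['position'])]
for q,x in D: print(np.hypot(*x[:2]),np.arctan2(x[1],x[0])-q[0], x[2])
import fk as F
def f2(q,p):
    pos,r=F.fk(q,list(p[:6])+[0]); 
    return pos+R.from_euler('z',q[0]).apply([0,p[6],0])+(F.R.from_euler('z',q[0])*R.from_euler('y',q[1]+q[2])*R.from_euler('z',q[3])).apply([p[7],p[8],0])
def res(p): return np.concatenate([f2(q,p)-x for q,x in D])
f=least_squares(res,[.02,.35,.35,.0,.35,.25,0,0,0]); print(f.x.round(4),f.fun.reshape(-1,3).round(4))
E
```

```text
0.6743041673610675 0.03693477255754618 0.23738594
0.4790034016449445 0.04882380744135273 0.27701342
0.43168435310209485 0.05674125324397805 0.27598239
0.5527573499625694 0.04440672351644599 0.22542774
0.5779123890279213 0.16484250327811792 0.2224134359647713
[-0.      0.2518  0.512   0.0014  0.5662  0.3403  0.0249  0.     -0.    ] [[ 0.  0.  0.]
 [-0. -0.  0.]
 [ 0.  0. -0.]
 [ 0. -0. -0.]
 [ 0. -0.  0.]]
```

```bash
cat > ik.py <<'E'
import numpy as np
from scipy.spatial.transform import Rotation as R
from scipy.optimize import least_squares
p=[0,.2518,.512,.0014,.5662,.3403,.0249]
lo=np.array([-2.63,-.94,.31,-1.31,0.02,-2.55]);hi=np.array([2.63,2.18,2.57,4.45,2.66,2.55])
def fk(q,full=False):
    r1=R.from_euler('z',q[0]); r2=r1*R.from_euler('y',q[1]); r3=r2*R.from_euler('y',q[2])
    r5=r3*R.from_euler('z',q[3])*R.from_euler('y',q[4]); r6=r5*R.from_euler('z',q[5]+np.pi/2)
    el=r1.apply([0,p[6],p[1]])+r2.apply([0,0,p[2]]); w=el+r3.apply([p[3],0,p[4]])
    t=w+r5.apply([0,0,p[5]])
    return (t,r6,el,w) if full else (t,r6)
def ik(pos,rot,seed):
    def f(q):
        t,r=fk(q); return np.r_[(t-pos)*5,(r*rot.inv()).as_rotvec()]
    s=least_squares(f,np.clip(seed,lo+1e-3,hi-1e-3),bounds=(lo,hi)); return s.x,np.abs(s.fun).max()
def rot(az,el,flip):  # tool pointing az/el, jaw horizontal
    z=np.array([np.cos(el)*np.cos(az),np.cos(el)*np.sin(az),np.sin(el)])
    y=np.array([-np.sin(az),np.cos(az),0])*(1 if flip else -1); return R.from_matrix(np.c_[np.cross(y,z),y,z])
E
python3 - <<'E'
from ik import *
peg=np.array([.533,-.2435,0]); d=np.radians
for L in(20,30,45):
  for az in range(-60,200,20):
    out=[]
    for fl,el,zc in((0,-L,.085),(1,-L,.085),(0,-L,.25),(1,-L,.25),(0,L,.25),(1,L,.25),(0,L,.35),(1,L,.35)):
        Rt=rot(d(az),d(el),fl); pos=peg+[0,0,zc]+Rt.apply([0,0,.019]); best=(9,None)
        for sd in([-.4,.3,1.8,1.2,1.3,0],[-.4,.3,1.8,1.5,1.5,1.5],[-.4,.3,1.8,1.5,1.5,-1.5],[-.4,.3,1.8,3,1,1],[-.4,.5,1.8,3,1,-1]):
            q,e=ik(pos,Rt,sd)
            if e<best[0]: best=(e,q)
        e,q=best
        out.append("%s"%("ok q4=%.1f q6=%.1f w=%.2f"%(q[3],q[5],fk(q,1)[3][2]) if e<1e-3 else "--"))
    print(L,az,out)
E
```

```text
20 -60 ['ok q4=4.3 q6=-1.9 w=0.19', 'ok q4=4.3 q6=1.2 w=0.19', '--', '--', 'ok q4=4.1 q6=-1.8 w=0.14', 'ok q4=4.1 q6=1.4 w=0.14', 'ok q4=4.1 q6=-2.0 w=0.24', 'ok q4=4.1 q6=1.2 w=0.24']
20 -40 ['ok q4=3.7 q6=-1.7 w=0.19', 'ok q4=3.7 q6=1.4 w=0.19', 'ok q4=4.0 q6=-2.2 w=0.36', 'ok q4=4.0 q6=0.9 w=0.36', 'ok q4=3.6 q6=-1.6 w=0.14', 'ok q4=3.6 q6=1.5 w=0.14', '--', '--']
20 -20 ['--', '--', '--', '--', '--', '--', '--', '--']
20 0 ['ok q4=2.1 q6=-1.3 w=0.19', 'ok q4=2.1 q6=1.8 w=0.19', 'ok q4=1.8 q6=-0.7 w=0.36', 'ok q4=1.8 q6=2.4 w=0.36', 'ok q4=2.3 q6=-1.4 w=0.14', 'ok q4=2.3 q6=1.7 w=0.14', 'ok q4=2.3 q6=-1.2 w=0.24', 'ok q4=2.3 q6=1.9 w=0.24']
20 20 ['ok q4=1.6 q6=-1.2 w=0.19', 'ok q4=1.6 q6=2.0 w=0.19', 'ok q4=1.5 q6=-0.7 w=0.36', 'ok q4=1.5 q6=2.4 w=0.36', 'ok q4=1.9 q6=-1.3 w=0.14', 'ok q4=1.9 q6=1.9 w=0.14', 'ok q4=1.9 q6=-1.1 w=0.24', 'ok q4=1.9 q6=2.1 w=0.24']
20 40 ['ok q4=1.3 q6=-1.1 w=0.19', 'ok q4=1.3 q6=2.1 w=0.19', 'ok q4=1.2 q6=-0.8 w=0.36', 'ok q4=1.2 q6=2.4 w=0.36', 'ok q4=1.6 q6=-1.1 w=0.14', 'ok q4=1.6 q6=2.0 w=0.14', 'ok q4=1.7 q6=-0.9 w=0.24', 'ok q4=1.7 q6=2.2 w=0
[... 5427 characters left out ...]
5 q6=-1.1 w=0.31', 'ok q4=0.5 q6=2.1 w=0.31', 'ok q4=0.5 q6=-0.9 w=0.48', 'ok q4=0.5 q6=2.2 w=0.48', '--', '--', '--', '--']
45 120 ['ok q4=0.3 q6=-1.2 w=0.31', 'ok q4=0.3 q6=1.9 w=0.31', 'ok q4=0.3 q6=-1.2 w=0.48', 'ok q4=0.3 q6=2.0 w=0.48', '--', '--', '--', '--']
45 140 ['ok q4=0.1 q6=-1.4 w=0.31', 'ok q4=0.1 q6=1.7 w=0.31', 'ok q4=0.1 q6=-1.4 w=0.48', 'ok q4=0.1 q6=1.7 w=0.48', '--', '--', '--', '--']
45 160 ['ok q4=-0.1 q6=-1.6 w=0.31', 'ok q4=-0.1 q6=1.5 w=0.31', 'ok q4=-0.1 q6=-1.7 w=0.48', 'ok q4=-0.1 q6=1.5 w=0.48', '--', '--', '--', '--']
45 180 ['ok q4=-0.2 q6=-1.9 w=0.31', 'ok q4=-0.2 q6=1.3 w=0.31', 'ok q4=-0.3 q6=-1.9 w=0.48', 'ok q4=-0.3 q6=1.2 w=0.48', '--', '--', '--', '--']
```

```bash
cat > plan.py <<'E'
from ik import *
from cell import readout
a=np.radians(10.76); b=np.array([np.cos(a),np.sin(a),0]); u=np.array([-np.sin(a),np.cos(a),0]); k=np.array([0,0,1.])
C=np.array([.5833,.114,.052]); peg=np.array([.533,-.2435,0])
def graspR(L):
    t=-np.cos(L)*k-np.sin(L)*u; return R.from_matrix(np.c_[np.cross(b,t),b,t])
def to(pos,rot,rows=None,verbose=True,s=None):
    s=s or readout.sense(); r0=R.from_quat(s['orientation']); rv=(rot*r0.inv()).as_rotvec(); d=np.asarray(pos)-s['position']
    n=int(np.ceil(max(np.linalg.norm(rv)/.12,np.linalg.norm(d)/.04,1)))
    n=rows or n; q=np.array(s['joints']); bad=0;mx=0;wz=9
    for i in range(1,n+1):
        q2,e=ik(s['position']+d*i/n,R.from_rotvec(rv*i/n)*r0,q); bad=max(bad,e); mx=max(mx,abs(q2-q).max()*12); q=q2; wz=min(wz,fk(q,1)[3][2])
    print("rv",rv.round(3),"d",d.round(4),"n",n,"| per row",(rv/n).round(4),(d/n).round(4),"| ikerr %.4f maxqd %.2f wz %.2f"%(bad,mx,wz),"q",q.round(2))
    return dict(position=np.asarray(pos),orientation=rot.as_quat(),joints=q)
E
python3 - <<'E'
from plan import *
L=np.radians(25); Rg=graspR(L); t=Rg.apply([0,0,1])
s=to(C+t*(.019-.09),Rg); s=to(C+t*.019,Rg,s=s); s=to(C+t*.019+[0,0,.15],Rg,s=s)
for fl in(0,1):
    Rf=rot(np.radians(40),-L,fl); print(fl,Rf.apply(Rg.inv().apply(u)))
    s2=to(peg+[0,0,.15]+Rf.apply([0,0,.019]),Rf,s=s)
    Rh=rot(np.radians(40),L,fl); print(' ',Rh.apply(Rg.inv().apply(u)))
E
```

```text
rv [-0.633 -0.138 -0.021] d [ 0.0131  0.0202 -0.1061] n 6 | per row [-0.1055 -0.023  -0.0035] [ 0.0022  0.0034 -0.0177] | ikerr 0.0000 maxqd 1.52 wz 0.42 q [ 0.44  0.3   1.86 -0.47  1.14  0.48]
rv [0. 0. 0.] d [ 0.0071 -0.0374 -0.0816] n 3 | per row [0. 0. 0.] [ 0.0024 -0.0125 -0.0272] | ikerr 0.0000 maxqd 0.62 wz 0.34 q [ 0.38  0.39  1.93 -0.52  0.99  0.52]
rv [0. 0. 0.] d [0.   0.   0.15] n 4 | per row [0. 0. 0.] [0.     0.     0.0375] | ikerr 0.0000 maxqd 0.72 wz 0.38 q [ 0.38  0.21  1.83 -0.46  1.22  0.37]
0 [1.73669699e-16 1.14438506e-16 1.00000000e+00]
rv [ 1.538 -0.548 -0.826] d [-0.0386 -0.3385 -0.0428] n 16 | per row [ 0.0961 -0.0343 -0.0516] [-0.0024 -0.0212 -0.0027] | ikerr 0.0000 maxqd 1.77 wz 0.29 q [-0.99  0.36  2.11  1.2   1.3  -0.88]
  [-0.58682409 -0.49240388  0.64278761]
1 [-0.58682409 -0.49240388 -0.64278761]
rv [-0.281 -0.788  1.982] d [-0.0386 -0.3385 -0.0428] n 18 | per row [-0.0156 -0.0438  0.1101] [-0.0021 -0.0188 -0.0024] | ikerr 0.5716 maxqd 13.50 wz 0.39 q [-0.49 -0.09  2.23  0.4   0.54 -2.55]
  [ 2.43184430e-17 -9.04239011e-17 -1.00000000e+00]
```

```bash
python3 -m crank '[[-0.11,-0.023,-0.003,0.002,0.003,-0.02,0],[-0.11,-0.023,-0.003,0.002,0.003,-0.02,0],[-0.11,-0.023,-0.003,0.002,0.003,-0.02,0],[-0.11,-0.023,-0.003,0.002,0.003,-0.02,0],[-0.11,-0.023,-0.003,0.002,0.003,-0.02,0],[-0.1,-0.023,-0.003,0.002,0.003,-0.01,0],[0,0,0,0,0,0,0]]'
python3 - <<'E'
from plan import *
L=np.radians(25); Rg=graspR(L); t=Rg.apply([0,0,1])
s=to(C+t*(.019-.06),Rg); to(C+t*.019,Rg)
from cell import imaging; import cv2
im=imaging.read_camera("scene")[180:360,260:500]; cv2.imwrite("pics/p1.png",cv2.resize(im[:,:,::-1],None,fx=3,fy=3))
E
```

```text
clock: 2.52
position: [0.5832, 0.1378, 0.1071]
orientation: [0.623, 0.746, -0.145, 0.184]
ft_force: [0.3, 0.1, -0.4]
grip_width: 0.0885
rv [0.034 0.019 0.005] d [-0.0031 -0.0068 -0.018 ] n 1 | per row [0.0337 0.0189 0.0048] [-0.0031 -0.0068 -0.018 ] | ikerr 0.0000 maxqd 0.51 wz 0.40 q [ 0.42  0.32  1.89 -0.48  1.09  0.49]
rv [0.034 0.019 0.005] d [ 0.0016 -0.0317 -0.0724] n 2 | per row [0.0168 0.0094 0.0024] [ 0.0008 -0.0158 -0.0362] | ikerr 0.0000 maxqd 0.87 wz 0.34 q [ 0.38  0.39  1.93 -0.52  0.99  0.52]
```

View pics/p1.png

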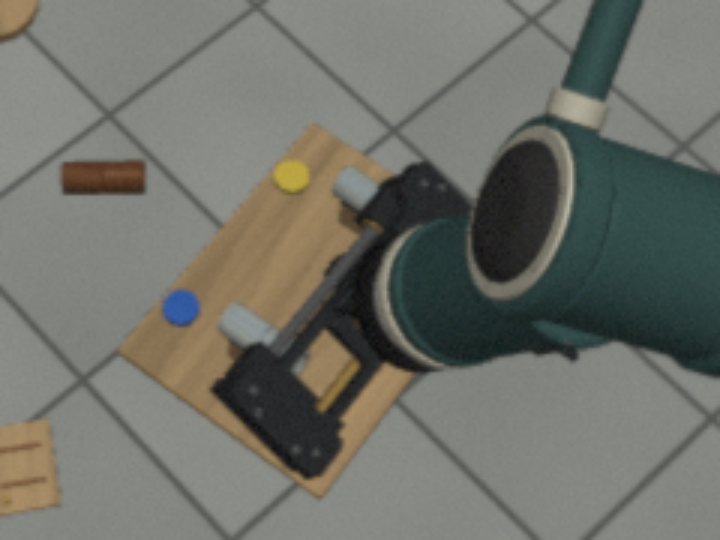

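```bash
python3 - <<'E'
from plan import *
from h import proj
import cv2
s=readout.sense(); r=R.from_quat(s['orientation']); 
pts=[s['position']+r.apply(v) for v in([0,0,0],[0,.044,0],[0,-.044,0],[0,0,-.064],[0,.09,-.064],[0,-.09,-.064])]+[C,C+.03*u,C-.03*u]
im=cv2.imread("pics/p1.png")
for n,(x,y) in enumerate(proj("scene",pts)):
    q=(int((x-260)*3),int((y-180)*3)); cv2.circle(im,q,4,(0,0,255) if n<3 else (0,255,0) if n<6 else (255,0,255),-1)
cv2.imwrite("pics/p1b.png",im)
E
```

```text
(no output)
```

View pics/p1b.png

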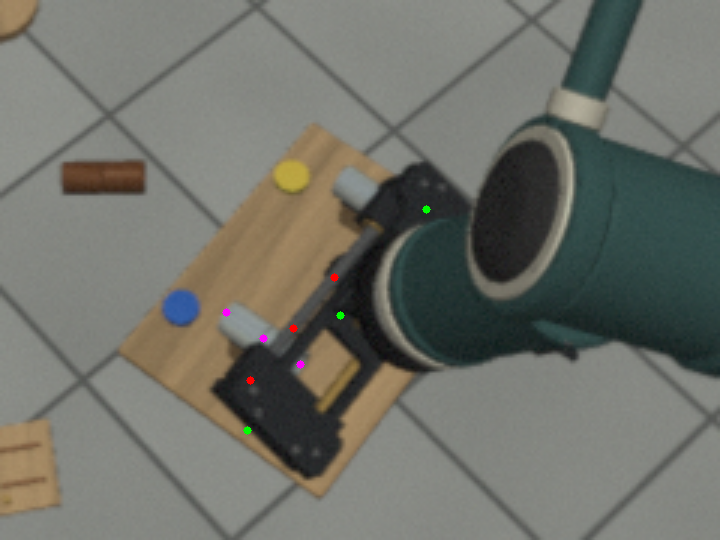

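The projected hand points (red and green) match the picture, and the magenta spacer axis lies on the spacer. Descending.

```bash
python3 -m crank '[[0.017,0.01,0.002,0.0,-0.008,-0.02,0],[0.017,0.01,0.002,0.0,-0.008,-0.02,0],[0,0,0,0.001,-0.008,-0.02,0],[0,0,0,0.001,-0.007,-0.012,0],[0,0,0,0,0,0,0]]'
python3 - <<'E'
from plan import *
L=np.radians(25); Rg=graspR(L); t=Rg.apply([0,0,1])
to(C+t*.019,Rg)
E
```

```text
clock: 2.98
position: [0.5885, 0.1055, 0.039]
orientation: [0.624, 0.753, -0.131, 0.162]
ft_force: [0.5, -0.8, -0.2]
grip_width: 0.0886
rv [-0.017  0.001  0.   ] d [-0.0037  0.0006 -0.0042] n 1 | per row [-0.0171  0.001   0.0002] [-0.0037  0.0006 -0.0042] | ikerr 0.0000 maxqd 0.27 wz 0.34 q [ 0.38  0.39  1.93 -0.52  0.99  0.52]
```

```bash
python3 -m crank '[[-0.017,0,0,-0.003,0.0005,-0.004,0],[0,0,0,-0.0005,0,0,60],[0,0,0,0,0,0,150],[0,0,0,0,0,0,180],[0,0,0,0,0,0,180],[0,0,0,0,0,0,180]]' 15
python3 - <<'E'
from plan import *
s=readout.sense(); print(s['moment'],s['grip_width'])
L=np.radians(25); Rg=graspR(L); t=Rg.apply([0,0,1])
to(C+t*.019,Rg)
E
```

```text
clock: 3.48
position: [0.5886, 0.1055, 0.0413]
orientation: [0.625, 0.75, -0.134, 0.168]
ft_force: [0.0, -1.1, 0.1]
grip_width: 0.057
[ 0.15816064 -0.12422747  0.01797567] 0.057034057003811534
rv [-0.005  0.009  0.005] d [-0.0038  0.0006 -0.0065] n 1 | per row [-0.0048  0.0087  0.0046] [-0.0038  0.0006 -0.0065] | ikerr 0.0000 maxqd 0.10 wz 0.34 q [ 0.38  0.39  1.93 -0.52  0.99  0.52]
```

```bash
python3 -m crank '[[0,0,0,-0.002,0,-0.003,90],[0,0,0,-0.002,0,-0.003,90]]' 15
python3 -m crank '[[0,0,0,0,0,0,90]]'
python3 -m crank '[[0,0,0,0,0,0,90]]'
```

```text
clock: 3.65
position: [0.5862, 0.1066, 0.0369]
orientation: [0.625, 0.75, -0.132, 0.169]
ft_force: [0.7, -0.7, -0.4]
grip_width: 0.0566
clock: 3.73
position: [0.5854, 0.1067, 0.0363]
orientation: [0.625, 0.75, -0.132, 0.169]
ft_force: [-0.5, -0.4, 0.6]
grip_width: 0.0572
clock: 3.82
position: [0.5851, 0.1068, 0.0361]
orientation: [0.625, 0.751, -0.133, 0.169]
ft_force: [0.7, 0.5, 0.4]
grip_width: 0.0574
```

```bash
python3 -m crank '[[0,0,0,0,0,-0.001,200],[0,0,0,0,0,0,230],[0,0,0,0,0,0,230],[0,0,0,0,0,0,230],[0,0,0,0,0,0,230],[0,0,0,0,0,0,230]]' 15
```

```text
clock: 4.32
position: [0.5834, 0.1062, 0.0343]
orientation: [0.625, 0.75, -0.134, 0.168]
ft_force: [-4.1, -0.2, 2.4]
grip_width: 0.023
```

```bash
python3 -m crank '[[0,0,0,0,0,0,240],[0,0,0,0,0,0,240],[0,0,0,0,0,0.015,240],[0,0,0,0,0,0.03,240],[0,0,0,0,0,0.035,240],[0,0,0,0,0,0.035,240],[0,0,0,0,0,0.03,240],[0,0,0,0,0,0.01,240]]' 40
python3 - <<'E'
from plan import *
from h import *
s=readout.sense(); 
L=np.radians(25)
Rf=rot(np.radians(40),-L,0)
to(peg+[0,0,.17]+Rf.apply([0,0,.019]),Rf)
im=np.hstack([imaging.read_camera("scene")[130:330,260:500],imaging.read_camera("top")[150:350,200:380]]); cv2.imwrite("pics/p2.png",cv2.resize(im[:,:,::-1],None,fx=1.9,fy=1.9))
E
```

```text
clock: 4.98
position: [0.5793, 0.105, 0.1941]
orientation: [0.624, 0.752, -0.137, 0.165]
ft_force: [1.4, 0.2, -0.7]
grip_width: 0.0222
rv [ 1.534 -0.549 -0.825] d [-0.0331 -0.3374 -0.0321] n 16 | per row [ 0.0959 -0.0343 -0.0516] [-0.0021 -0.0211 -0.002 ] | ikerr 0.0000 maxqd 1.72 wz 0.31 q [-0.99  0.32  2.11  1.19  1.32 -0.84]
```

View pics/p2.png

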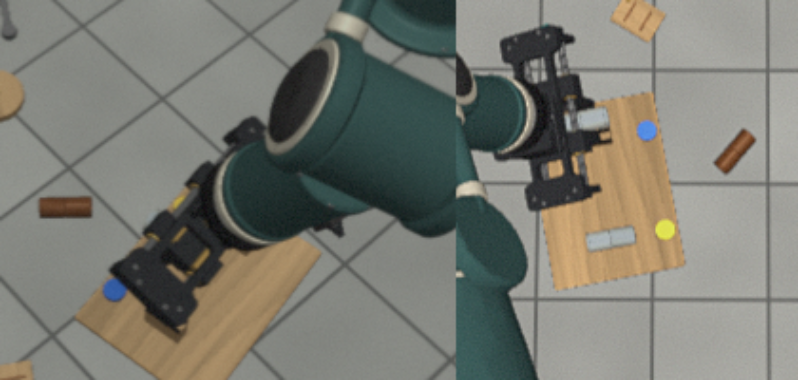

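The spacer is in the jaws; top (590,120) in the composite shows it projecting from the fingers, and the other one is undisturbed. Next I carry it to above the peg, turning it upright.

```bash
python3 -m crank '[[0.096,-0.034,-0.052,-0.002,-0.021,0.005,240],[0.096,-0.034,-0.052,-0.002,-0.021,0.005,240],[0.096,-0.034,-0.052,-0.002,-0.021,0.005,240],[0.096,-0.034,-0.052,-0.002,-0.021,0.005,240],[0.096,-0.034,-0.052,-0.002,-0.021,0.005,240],[0.096,-0.034,-0.052,-0.002,-0.021,0,240],[0.096,-0.034,-0.052,-0.002,-0.021,0,240],[0.096,-0.034,-0.052,-0.002,-0.021,0,240]]'
python3 - <<'E'
from plan import *
L=np.radians(25)
Rf=rot(np.radians(40),-L,0)
to(peg+[0,0,.17]+Rf.apply([0,0,.019]),Rf)
E
```

```text
clock: 5.75
position: [0.5585, -0.0586, 0.2015]
orientation: [0.789, 0.575, 0.216, -0.02]
ft_force: [0.2, 0.3, -1.4]
grip_width: 0.0218
rv [ 0.738 -0.262 -0.411] d [-0.0123 -0.1738 -0.0396] n 8 | per row [ 0.0922 -0.0328 -0.0513] [-0.0015 -0.0217 -0.0049] | ikerr 0.0000 maxqd 1.51 wz 0.31 q [-0.99  0.32  2.11  1.19  1.32 -0.84]
```

```bash
python3 -m crank '[[0.092,-0.033,-0.051,-0.002,-0.022,-0.003,240],[0.092,-0.033,-0.051,-0.002,-0.022,-0.003,240],[0.092,-0.033,-0.051,-0.002,-0.022,-0.003,240],[0.092,-0.033,-0.051,-0.002,-0.022,-0.003,240],[0.092,-0.033,-0.051,-0.001,-0.022,-0.003,240],[0.092,-0.033,-0.051,-0.001,-0.022,-0.003,240],[0.092,-0.033,-0.051,-0.001,-0.022,-0.003,240],[0.092,-0.033,-0.051,-0.001,-0.02,-0.003,240],[0,0,0,0,0,0,240]]'
python3 - <<'E'
from plan import *
L=np.radians(25)
Rf=rot(np.radians(40),-L,0)
to(peg+[0,0,.17]+Rf.apply([0,0,.019]),Rf)
E
```

```text
clock: 6.5
position: [0.5357, -0.2452, 0.1575]
orientation: [0.796, 0.256, 0.513, -0.195]
ft_force: [-0.1, 0.4, -1.1]
grip_width: 0.0222
rv [-0.054 -0.008  0.045] d [0.0105 0.0128 0.0045] n 1 | per row [-0.0538 -0.0077  0.0455] [0.0105 0.0128 0.0045] | ikerr 0.0000 maxqd 0.46 wz 0.31 q [-0.99  0.32  2.11  1.19  1.32 -0.84]
```

```bash
python3 -m crank '[[-0.054,-0.008,0.045,0.01,0.013,0.004,240],[0,0,0,0,0,0,240],[0,0,0,0,0,0,240]]'
python3 - <<'E'
from plan import *
from h import *
L=np.radians(25)
Rf=rot(np.radians(40),-L,0)
to(peg+[0,0,.17]+Rf.apply([0,0,.019]),Rf)
a=imaging.read_camera("scene");b=imaging.read_camera("top"); cv2.imwrite("pics/s3.png",a[:,:,::-1]);cv2.imwrite("pics/t3.png",b[:,:,::-1])
im=np.hstack([cv2.resize(a[100:220,190:320],None,fx=3,fy=3,interpolation=3),cv2.resize(b[170:290,370:500],None,fx=3,fy=3,interpolation=3)]); cv2.imwrite("pics/p3.png",im[:,:,::-1])
E
```

```text
clock: 6.75
position: [0.5418, -0.2307, 0.1521]
orientation: [0.796, 0.283, 0.501, -0.188]
ft_force: [-0.6, 0.2, -1.4]
grip_width: 0.0223
rv [-0.009 -0.014  0.004] d [ 0.0044 -0.0018  0.0098] n 1 | per row [-0.0094 -0.0141  0.0043] [ 0.0044 -0.0018  0.0098] | ikerr 0.0000 maxqd 0.12 wz 0.31 q [-0.99  0.32  2.11  1.19  1.32 -0.84]
```

View pics/p3.png

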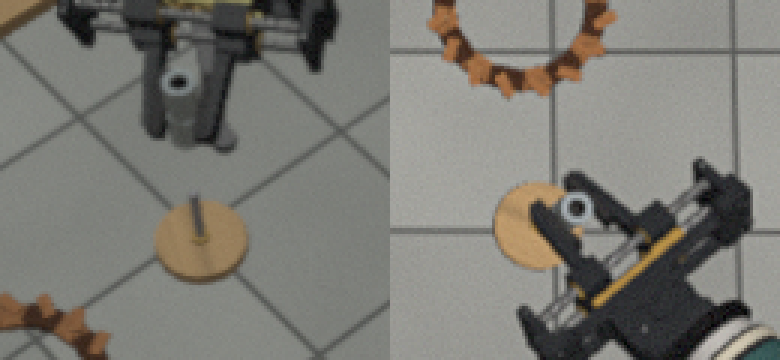

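```bash
python3 - <<'E'
from plan import *
from h import *
s=readout.sense(); r=R.from_quat(s['orientation']); t=r.apply([0,0,1]); c=s['position']-.019*t
Rg=graspR(np.radians(25)); ax=r.apply(Rg.inv().apply(u)); print("grasp pt",c,"axis",ax, "top ctr",c+.03*ax)
A=cv2.imread("pics/s3.png");B=cv2.imread("pics/t3.png")
def dark(im,u0,v0,n):
    g=cv2.cvtColor(im,cv2.COLOR_BGR2GRAY)[v0-4:v0+5,u0-4:u0+5].astype(float); w=np.clip(90-g,0,None)
    if n=='p':print(g.astype(int))
    yy,xx=np.mgrid[v0-4:v0+5,u0-4:u0+5]; return (xx*w).sum()/w.sum(),(yy*w).sum()/w.sum()
a=dark(A,249,127,'');b=dark(B,432,239,'');print(a,b,tri(a,b))
print("pred",proj("scene",[c+.03*ax]),proj("top",[c+.03*ax]))
print(onz("scene",a,c[2]+.03*ax[2]-.0),onz("top",b,c[2]+.03*ax[2]))
print("peg",proj("scene",[[.533,-.2435,.07],[.533,-.2435,.012]]),proj("top",[[.533,-.2435,.07],[.533,-.2435,.012]]))
E
```

```text
grasp pt [ 0.52904662 -0.2418016   0.16135517] axis [ 0.01230748 -0.00881746  0.99988538] top ctr [ 0.52941584 -0.24206612  0.19135173]
(np.float64(249.06113033448673), np.float64(127.03460207612457)) (np.float64(432.0803897685749), np.float64(238.82338611449453)) (array([ 0.53061355, -0.24323108,  0.18596524]), np.float64(0.0010206668172785592))
pred [[249.84310383 125.30478155]] [[432.18446432 238.97770814]]
[ 0.53332379 -0.239579    0.19135173] [ 0.52974692 -0.24184921  0.19135173]
peg [[254.39257364 162.92666459]
 [257.05660391 178.39323016]] [[423.01747916 242.12945861]
 [418.90526965 244.1480481 ]]
```

```bash
cat >> plan.py <<'E'
peg=np.array([.5313,-.2440,0])
Ract=R.from_quat([.625,.750,-.134,.168])
axt=Ract.inv().apply(u); axt[1]=0; axt/=np.linalg.norm(axt)
Lh=np.arcsin(-axt[2]) if True else 0
def state():
    s=readout.sense(); r=R.from_quat(s['orientation']); c=s['position']-.019*r.apply([0,0,1]); return s,r,c,r.apply(axt)
E
python3 - <<'E'
from plan import *
from h import *
print(axt, np.degrees(Lh))
B=cv2.imread("pics/top0.png"); h=cv2.cvtColor(B,cv2.COLOR_BGR2HSV); m=cv2.inRange(h,np.array((8,60,80)),np.array((25,255,255)))
k=np.zeros_like(m);k[225:265,398:442]=m[225:265,398:442]
c=max(cv2.findContours(k,0,1)[0],key=cv2.contourArea);(x,y),ra=cv2.minEnclosingCircle(c);print(x,y,ra,onz("top",(x,y),.012),cv2.fitEllipse(c))
s,r,c,ax=state(); print(c,ax)
g=Lh
Rf=rot(np.radians(40),-abs(Lh),0); print(Rf.apply(axt))
to(peg+[0,0,.125]+Rf.apply([0,0,.019]),Rf)
E
```

```text
[ 0.90759558  0.         -0.41984553] 24.824835499037214
418.8877258300781 244.76295471191406 14.681866645812988 [ 0.53149302 -0.24343665  0.012     ] ((418.86431884765625, 244.86155700683594), (28.20977783203125, 28.64966583251953), 141.39480590820312)
[ 0.52904662 -0.2418016   0.16135517] [ 0.01465706 -0.00686153  0.99986904]
[-1.73304345e-18 -4.45327153e-17  1.00000000e+00]
rv [-0.007 -0.015  0.004] d [ 0.0023 -0.0022 -0.0362] n 1 | per row [-0.0068 -0.0147  0.0039] [ 0.0023 -0.0022 -0.0362] | ikerr 0.0000 maxqd 1.04 wz 0.26 q [-1.    0.41  2.12  1.21  1.29 -0.93]
```

```bash
python3 -m crank '[[-0.007,-0.015,0.004,0.002,-0.002,-0.018,240],[0,0,0,0,0,-0.012,240],[0,0,0,0,0,-0.006,240],[0,0,0,0,0,0,240]]'
python3 - <<'E'
from plan import *
s,r,c,ax=state(); print(c,ax,s['ft_force'],s['moment'])
Rf=rot(np.radians(40),-abs(Lh),0)
to(np.array([.5314,-.2438,.108])+Rf.apply([0,0,.019]),Rf)
E
```

```text
clock: 7.18
position: [0.5448, -0.2311, 0.1177]
orientation: [0.791, 0.29, 0.506, -0.183]
ft_force: [0.1, -0.2, 0.1]
grip_width: 0.0219
[ 0.53160823 -0.24219798  0.12571056] [-0.00145681  0.0034972   0.99999282] [ 0.1304928  -0.15120891  0.0637707 ] [-0.29315656  0.33550817 -0.00900856]
rv [ 0.003  0.001 -0.003] d [-0.0002 -0.0016 -0.0177] n 1 | per row [ 0.0035  0.0015 -0.0025] [-0.0002 -0.0016 -0.0177] | ikerr 0.0000 maxqd 0.42 wz 0.24 q [-1.    0.44  2.12  1.22  1.28 -0.96]
```

```bash
python3 -m crank '[[0.003,0.001,-0.002,0,-0.0015,-0.012,240],[0,0,0,0,0,-0.004,240],[0,0,0,0,0,0,240]]'
python3 - <<'E'
from plan import *
from h import *
s,r,c,ax=state(); print(c,ax,s['ft_force'],s['moment'])
a=imaging.read_camera("scene");b=imaging.read_camera("top"); 
im=np.hstack([cv2.resize(a[120:200,210:300],None,fx=4,fy=4,interpolation=3),cv2.resize(b[200:280,385:475],None,fx=4,fy=4,interpolation=3)]); cv2.imwrite("pics/p4.png",im[:,:,::-1])
E
```

```text
clock: 7.43
position: [0.5452, -0.2322, 0.1025]
orientation: [0.791, 0.289, 0.506, -0.184]
ft_force: [0.7, -0.1, -0.3]
grip_width: 0.0219
[ 0.53196045 -0.24325361  0.11045729] [-8.18425824e-04 -1.59174241e-04  9.99999652e-01] [ 0.69308837 -0.14105254 -0.25887246] [-0.29917468  0.33534703 -0.01561629]
```

View pics/p4.png

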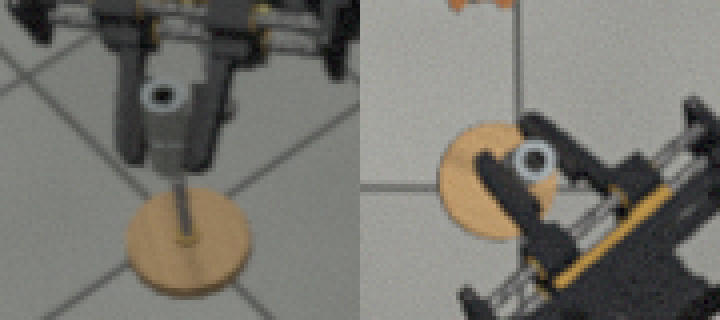

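```bash
python3 - <<'E'
from plan import *
from h import *
s,r,c,ax=state()
a=imaging.read_camera("scene");b=imaging.read_camera("top")
f=8
for n,im,(x0,y0) in(("scene",a,(225,125)),("top",b,(400,205))):
    w=cv2.resize(im[y0:y0+65,x0:x0+48,::-1],None,fx=f,fy=f,interpolation=cv2.INTER_CUBIC)
    def dot(X,col):
        for p in proj(n,X): cv2.circle(w,tuple(np.round((p-[x0,y0]+.5)*f).astype(int)),2,col,-1)
    th=np.linspace(0,2*np.pi,24,endpoint=False); ring=np.c_[np.cos(th),np.sin(th),0*th]
    dot(c+.03*ax+.012*ring,(0,255,0)); dot(c-.03*ax+.012*ring,(0,255,0)); dot(c+.03*ax+.006*ring,(0,255,255))
    dot([[.5314,-.2438,z] for z in(.012,.03,.05,.07)],(0,0,255)); dot(np.array([.5314,-.2438,.012])+.036*ring,(255,0,255))
    cv2.imwrite(f"pics/o_{n}.png",w)
cv2.imwrite("pics/p5.png",np.hstack([cv2.imread("pics/o_scene.png"),cv2.imread("pics/o_top.png")]))
E
```

```text
(no output)
```

View pics/p5.png

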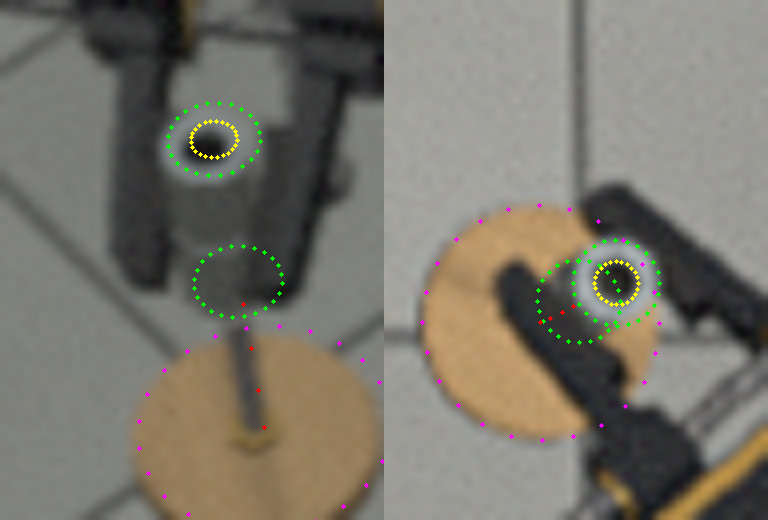

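Overlay: the top view matches for both the spacer rim (617,283) and the foot. The scene view is off by about the same amount for both, so the peg and spacer axes agree to within about 1 mm. Feeling down now.

```bash
for i in 1 ; do python3 -m crank '[[0,0,0,0,-0.0005,-0.004,240],[0,0,0,0,0,-0.003,240]]'; python3 -c "
from plan import *
s,r,c,ax=state(); print(c,ax)"; done
python3 -m crank '[[0,0,0,0,0,-0.003,240],[0,0,0,0,0,-0.002,240]]'; python3 -c "
from plan import *
s,r,c,ax=state(); print(c,ax)"
```

```text
clock: 7.8
position: [0.546, -0.2339, 0.0976]
orientation: [0.791, 0.29, 0.507, -0.182]
ft_force: [1.0, 0.7, -1.1]
grip_width: 0.0224
[ 0.53272529 -0.24496151  0.10561275] [-0.00402206  0.003773    0.99998479]
clock: 7.97
position: [0.5461, -0.2342, 0.0925]
orientation: [0.791, 0.29, 0.507, -0.182]
ft_force: [0.3, 0.2, 0.2]
grip_width: 0.022
[ 0.53286999 -0.24524209  0.10047325] [-0.0044938   0.00462783  0.99997919]
```

```bash
python3 -m crank '[[-0.003,-0.003,0,-0.0008,0.0012,-0.002,240],[0,0,0,0,0,-0.001,240]]'; python3 -c "
from plan import *
s,r,c,ax=state(); print(c,ax,s['ft_force'])"
python3 -m crank '[[0,0,0,0,0,-0.002,240],[0,0,0,0,0,-0.001,240]]'; python3 -c "
from plan import *
s,r,c,ax=state(); print(c,ax,s['ft_force'])"
```

```text
clock: 8.13
position: [0.5452, -0.2328, 0.0888]
orientation: [0.79, 0.291, 0.508, -0.18]
ft_force: [0.3, -0.6, -1.5]
grip_width: 0.0223
[ 0.53189451 -0.24388649  0.09676773] [-0.00744081  0.00756234  0.99994372] [ 0.28508144 -0.62376161 -1.51990618]
clock: 8.3
position: [0.5456, -0.2328, 0.0874]
orientation: [0.789, 0.291, 0.51, -0.181]
ft_force: [-3.7, -0.5, 5.3]
grip_width: 0.0222
[ 0.53236073 -0.2438144   0.09525847] [-0.01104481  0.00513594  0.99992581] [-3.72024685 -0.45248559  5.31790882]
```

```bash
python3 -m crank '[[0.005,0.011,0,-0.0003,0,-0.002,240],[0,0,0,0,0,-0.003,240]]'; python3 -c "
from plan import *
s,r,c,ax=state(); print(c,ax,s['ft_force'])"
python3 -m crank '[[0,0,0,0,0,-0.003,240],[0,0,0,0,0,-0.003,240]]'; python3 -c "
from plan import *
s,r,c,ax=state(); print(c,ax,s['ft_force'])"
```

```text
clock: 8.47
position: [0.5465, -0.2328, 0.0871]
orientation: [0.789, 0.289, 0.51, -0.186]
ft_force: [-6.6, -1.0, 14.3]
grip_width: 0.0222
[ 0.53321324 -0.24393385  0.0948768 ] [-0.008389   -0.00462134  0.99995413] [-6.63837755 -0.98521601 14.26398804]
clock: 8.63
position: [0.5473, -0.2326, 0.0872]
orientation: [0.785, 0.29, 0.515, -0.187]
ft_force: [-7.2, -0.5, 13.4]
grip_width: 0.0222
[ 0.53401208 -0.24384244  0.09479909] [-0.01930094 -0.00990135  0.99976469] [-7.2376751  -0.54929609 13.35369847]
```

Contact is at centre height about 95 mm (recess would be 96, deep hole 80, rim 100) with 14 N. There is some sideways force too, so I'll lift and repeat re-centred, to rule out catching on a rim.

```bash
python3 -m crank '[[0,0,0,0,0,0.008,240],[0,0,0,0,0,0.005,240],[0,0,0,0,0,0.001,240]]'; python3 - <<'E'
from plan import *
s,r,c,ax=state(); print(c,ax,s['ft_force'])
Rf=rot(np.radians(40),-abs(Lh),0)
to(np.array([.5309,-.2440,.103])+Rf.apply([0,0,.019]),Rf)
E
```

```text
clock: 8.88
position: [0.5472, -0.2329, 0.1021]
orientation: [0.785, 0.29, 0.515, -0.187]
ft_force: [-0.1, 0.4, -0.9]
grip_width: 0.022
[ 0.53392298 -0.24412076  0.10973997] [-0.01964304 -0.01040687  0.99975289] [-0.11821774  0.39508283 -0.87765786]
rv [-0.01   0.02  -0.006] d [-0.0031 -0.     -0.0071] n 1 | per row [-0.0103  0.0197 -0.0061] [-0.0031 -0.     -0.0071] | ikerr 0.0000 maxqd 0.26 wz 0.24 q [-1.    0.45  2.12  1.22  1.28 -0.97]
```

```bash
python3 -m crank '[[-0.01,0.02,-0.006,-0.003,0,-0.003,240],[0,0,0,0,0,-0.002,240],[0,0,0,0,0,0,240]]'; python3 - <<'E'
from plan import *
from h import *
s,r,c,ax=state(); print(c,ax,s['ft_force'])
Rf=rot(np.radians(40),-abs(Lh),0)
to(np.array([.5309,-.2440,.100])+Rf.apply([0,0,.019]),Rf)
a=imaging.read_camera("scene")[125:190,225:273]; b=imaging.read_camera("top")[205:270,400:448]
cv2.imwrite("pics/p6.png",cv2.resize(np.hstack([a,b])[:,:,::-1],None,fx=8,fy=8,interpolation=3))
E
```

```text
clock: 9.13
position: [0.5439, -0.2331, 0.0966]
orientation: [0.793, 0.288, 0.505, -0.183]
ft_force: [-0.2, 0.0, -0.2]
grip_width: 0.0225
[ 0.53075134 -0.24413389  0.10468082] [0.00300801 0.00288642 0.99999131] [-0.22184332  0.02249669 -0.22537989]
rv [ 0.003 -0.003  0.001] d [ 0.0002  0.0002 -0.0046] n 1 | per row [ 0.0029 -0.003   0.0007] [ 0.0002  0.0002 -0.0046] | ikerr 0.0000 maxqd 0.14 wz 0.23 q [-1.    0.45  2.12  1.23  1.27 -0.98]
```

View pics/p6.png

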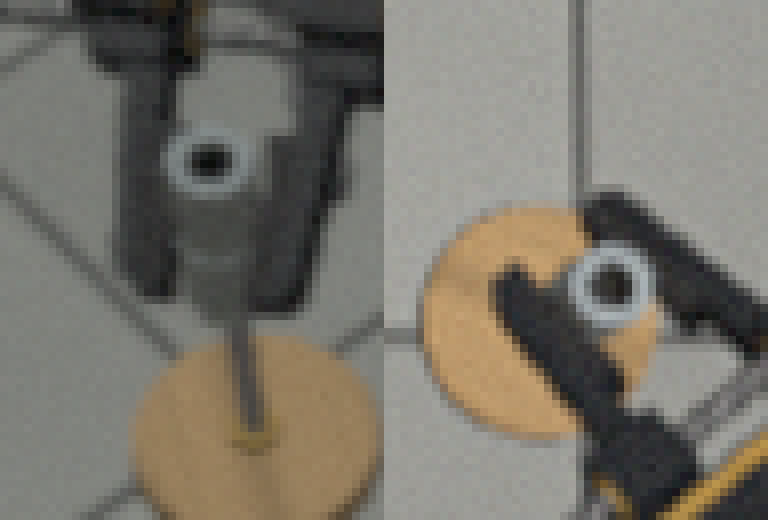

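```bash
python3 -m crank '[[0.002,-0.002,0,-0.0004,0.0006,-0.004,240],[0,0,0,0,0,-0.002,240]]'; python3 -c "
from plan import *
s,r,c,ax=state(); print(c,ax,s['ft_force'])"
python3 -m crank '[[0,0,0,0,0,-0.002,240],[0,0,0,0,0,-0.002,240]]'; python3 -c "
from plan import *
s,r,c,ax=state(); print(c,ax,s['ft_force'])"
```

```text
clock: 9.4
position: [0.5437, -0.2324, 0.0905]
orientation: [0.792, 0.288, 0.506, -0.184]
ft_force: [-0.5, 0.9, -1.1]
grip_width: 0.022
[ 0.53048978 -0.24346167  0.09848009] [2.18867255e-04 5.60213564e-04 9.99999819e-01] [-0.46041207  0.92507415 -1.10248048]
clock: 9.57
position: [0.544, -0.2321, 0.087]
orientation: [0.791, 0.288, 0.507, -0.185]
ft_force: [-4.3, -0.3, 11.9]
grip_width: 0.022
[ 0.53079717 -0.24318927  0.09496273] [-0.00212503 -0.00214566  0.99999544] [-4.33871197 -0.32553027 11.92026697]
```

```bash
python3 -m crank '[[0,0,0,0,0,-0.003,240]]'; python3 -c "
from plan import *
s,r,c,ax=state(); print(c,ax,s['ft_force'])"
```

```text
clock: 9.65
position: [0.5446, -0.2318, 0.0868]
orientation: [0.789, 0.288, 0.51, -0.186]
ft_force: [-8.9, -0.6, 18.5]
grip_width: 0.022
[ 0.53131206 -0.24296723  0.09460498] [-0.00752822 -0.00582459  0.9999547 ] [-8.94586169 -0.59417517 18.46116057]
```

Both feels, about 2 mm apart sideways, stopped at the same height (centre 95 mm, about 5 mm in) at up to 18 N. A deep hole would have let it down to 80 mm, so the shallow recess is at the lower end. The deep hole already faces up and no turn is needed. Lifting clear.

```bash
python3 -m crank '[[0,0,0,0,0,0.01,240],[0,0,0,0,0,0.02,240],[0,0,0,0,0,0.02,240],[0,0,0,0,0,0.025,240],[0,0,0,0,0,0.025,240],[0,0,0,0,0,0.015,240],[0,0,0,0,0,0.005,240],[0,0,0,0,0,0,240]]'; python3 - <<'E'
from plan import *
s,r,c,ax=state(); print(c,ax,s['ft_force'])
Rf=rot(np.radians(40),-abs(Lh),0)
to(np.array([.5314,-.2438,.215])+Rf.apply([0,0,.019]),Rf)
E
```

```text
clock: 10.32
position: [0.5432, -0.2305, 0.2104]
orientation: [0.79, 0.286, 0.509, -0.188]
ft_force: [-0.5, -0.9, -1.2]
grip_width: 0.0219
[ 0.52998607 -0.24168732  0.21820587] [-0.00286513 -0.00994259  0.99994647] [-0.5241644  -0.90184802 -1.20467354]
rv [-0.01   0.003 -0.001] d [ 0.0014 -0.0022 -0.0034] n 1 | per row [-0.0099  0.0029 -0.0007] [ 0.0014 -0.0022 -0.0034] | ikerr 0.0000 maxqd 0.12 wz 0.35 q [-1.    0.25  2.1   1.17  1.36 -0.76]
```

```bash
python3 -m crank '[[-0.01,0.003,0,0.0015,-0.002,0,240],[0,0,0,0,0,0,240],[0,0,0,0,0,0,240],[0,0,0,0,0,0,240],[0,0,0,0,0,0,240],[0,0,0,0,0,0,240]]'; python3 - <<'E'
from plan import *
from h import *
s,r,c,ax=state(); print(c,ax,s['ft_force'],abs(s['qd']).max())
a=imaging.read_camera("scene");b=imaging.read_camera("top")
f=6
W=[]
th=np.linspace(0,2*np.pi,24,endpoint=False); ring=np.c_[np.cos(th),np.sin(th),0*th]
for n,im,(x0,y0) in(("scene",a,(215,90)),("top",b,(395,200))):
    w=cv2.resize(im[y0:y0+95,x0:x0+65,::-1],None,fx=f,fy=f,interpolation=3)
    for X in(c+.03*ax+.012*ring,c-.03*ax+.012*ring):
        for p in proj(n,X): cv2.circle(w,tuple(np.round((p-[x0,y0]+.5)*f).astype(int)),1,(0,255,0),-1)
    W.append(w)
cv2.imwrite("pics/p7.png",np.hstack(W)); cv2.imwrite("pics/s7.png",a[:,:,::-1]); cv2.imwrite("pics/t7.png",b[:,:,::-1])
E
```

```text
clock: 10.82
position: [0.5436, -0.2312, 0.2052]
orientation: [0.793, 0.287, 0.504, -0.187]
ft_force: [0.6, 1.2, -0.7]
grip_width: 0.0223
[ 0.53041946 -0.24236687  0.21318319] [ 0.00639394 -0.00361533  0.99997302] [ 0.56888225  1.15031361 -0.66364663] 0.013806393644162382
```

View pics/p7.png

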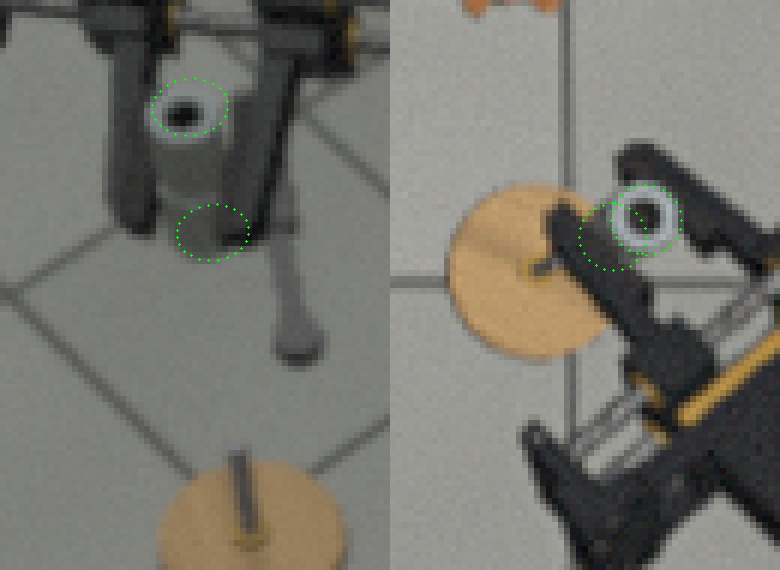

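View pics/t7.png

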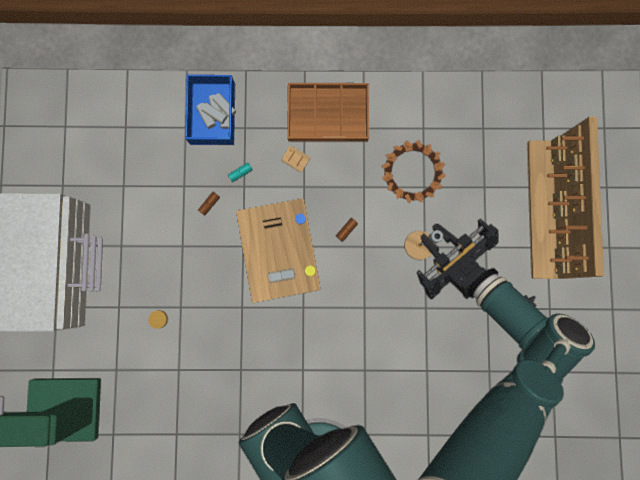

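The final views show the spacer upright in the jaws with its mouth up (top about (437,237)). Its outline fits the prediction. The other spacer still lies beside yellow at (281,275), and nothing else has moved. Its lower end is at z ≈ 0.183 m, 113 mm above the tip. Handing in.

```bash
python3 -c "
from cell import finish_job,readout
s=readout.sense(); print(s['clock'],s['position'],abs(s['qd']).max(),s['grip_width'],s['ft_force'])
print(finish_job())"
```

```text
10.9167 [ 0.54357394 -0.23124758  0.20529409] 0.00710264205572261 0.021909427707528926 [ 0.29053234  0.24766751 -0.49453761]
the job is handed in; nothing more can be done
None
```

I took the spacer beside the blue disc, stood it upright over the feeler peg and pressed its lower end down twice, about 2 mm apart sideways. Both presses stopped firmly with the spacer's centre at about 95 mm, under 14 N and 18 N. The recess should stop it at 96 mm and the deep hole at 80 mm, so the shallow recess is at the lower end. The deep hole already faced up and I did not need to turn it.

At hand-in (10.9 s) the last checks showed:
- **Spacer:** held still at 40 N grip, about 0.4° off upright, with its lower end about 113 mm above the peg tip.
- **Surroundings:** the other spacer is in its rail, and nothing else has moved in the top view.

Some readings disagreed slightly:
- **Contact depth:** the peg went in about 5 mm by my numbers instead of the nominal 4 mm.
- **Cameras:** the scene camera sat about 3 mm off the top camera, so I relied on the top view, which matched the arm's own position.
- **Sideways force:** each press also showed 7–9 N sideways, which I took as friction on the recess floor because the second press stopped at the same height.
- **Upper end:** I did not feel it, and the pictures did not show how deep it is.

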